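# Take one parts bin off the nested stack for a new lot

### The job

On this sorting table stand two stacks of nested grey parts bins and two shallow cardboard trays, one of which already holds a power adapter. Lift only the top bin off the taller stack (four bins) and set it down, without dropping it, upright and flat in the empty tray, its long side along the tray's long side, and let go. Do not lift or shift the bin under it, and leave the shorter stack alone.

Things in the scene. Friction and masses are not known exactly. Their poses are not given: they have to be found in the camera images.
- bin_top: Top bin of the taller stack (4 bins, 166 mm): open grey plastic, 100 (x) by 60 (y) by 64 mm tall, walls 3, about 80 g. Foot 90 x 50 mm up to 30 mm; above it an upright collar 100 x 60 mm from 30 mm to the rim. Origin: centre of underside, z up. At first its foot sits loosely (2 mm play) in the next bin and its whole 34 mm collar stands free above that bin's rim, to grip across the 60 mm.
- bin_next: The second bin of the taller stack, the same shape as bin_top and directly under it, its origin 34 mm below that of bin_top. It is itself nested loosely in the two bins below. It must stay where it is.
- spare_top: The top bin of the shorter stack (two bins, 98 mm tall), the same shape as bin_top. It must stay where it is.
- tray: The empty shallow cardboard tray, fixed to the table: outside 160 mm long (its x) by 120 mm wide (its y), 25 mm high, 5 mm walls and floor, inside 150 x 110 mm. Origin: centre of its underside at table height, z up; its inner floor is 5 mm above the origin. A second tray like it holds a black power adapter and is not the target.
Not all that is in view belongs to the job. What is shaped like the bin_top but orange or yellow is not meant. What is shaped like the tray but pink is not meant.

How it is judged:
By the outcome, as a careful person would: the job done as asked, in the order asked, and still so for the second after the job is handed in, with the robot touching nothing.
It also fails if it takes over 42 s, if anything falls off the work surface, if the arm or the gripper's body presses on something with over 40 N, if the wrist force passes 120 N, or if a joint passes its speed limit or range.

### The arm

A 7-joint arm with a two-finger parallel gripper is mounted at the origin on the work surface. World frame = base frame: x ahead of the robot, y to its left, z up, the work surface at z = 0. Lengths are in m, angles in rad, forces in N, time in s.
With the tool pointing down it reaches from about 0.35 to 0.9 m from the base axis. Payload 19.9 kg.
Tool frame: the origin (TCP) lies at the very end of the fingers, on their centre line; the grasp point (between the pads) lies 19 mm behind it; z points along the fingers, y is the line along which they close (so a half turn about z gives the same grasp; the last joint's range is limited). The gripper opens to 85 mm and grips with 20 to 120 N. Pads are 22 mm wide; open, the fingers measure 114 mm over their backs; the gripper's body (76 mm by 85 mm) begins 54 mm behind the grasp point. The pads swing forward as they close: fully open they stand 13 mm farther back than shut.
Start: joints at [1.139, 0.417, -0.01, 1.614, 0.005, 1.111, -0.053], TCP at [0.237, -0.578, 0.231] pointing down, gripper open.
Joint ranges: [-2.81, 2.81], [-0.39, 2.02], [-1.27, 1.25], [0.06, 2.57], [-1.19, 4.33], [0.19, 2], [-2.82, 2.82]. Speed limits (rad/s): [1.89, 1.89, 2.39, 2.39, 3.01, 3.01, 3.01].

### API

Orientations are given as a unit quaternion [x, y, z, w].
In Python, from plant import env, camera, cut_out gives the robot as it stands.
- The arm moves only by the tool play_rows, never from a script. Its argument "moves" is a list that holds one entry, the list of rows, each a list of 7 numbers: the shift along the tool's x, y, z normalised to -1 to 1, where 1 is 40 cm, then the turn, a rotation vector about the tool's x, y, z normalised to -1 to 1, where 1 is 360 degrees, then the finger opening in mm, from 0 to 85.4. In form: [[[tx, ty, tz, rx, ry, rz, grip], ...]]. A call has 1 to 20 rows; each row shifts and turns the commanded pose from where the row before left it, along the tool's axes as they then stand; what a row does not reach is not made up. A row lasts 1/12 s, in which the tool goes at most 41.7 mm and 7.16 degrees, less where a joint would pass 70% of its speed; a pose out of reach is approached as far as the arm can. A call with a number of a shift or a turn outside -1 to 1 is refused whole. A call with a gripper value outside its range is refused whole. The fingers move at their own pace and stop on an object; "grip_force" is the grip in N (left out, the last holds). Time passes only in rows, so rows that do not move let the fingers close. It gives the time, the measured TCP pose, the force, the opening and the grip force at its end, in the units of the state.
- env.state(): the state, without advancing time (a new reading comes with each control period).
- camera(name): name is "scene" or "top"; returns a dict with "pixels" (384x512x3 uint8, red, green, blue), "fx", "fy", "cx", "cy" (pixels), "R" (3x3) and "t" (3): a world point X has camera coordinates R X + t. Camera axes: x right, y down, z forward; pixel columns grow to the right and rows downward; lengths in m; the calibration is good to about 2 mm. A picture is of the moment at which its call begins. There is no depth.
- env.close_job(): hands the job in; it is judged then, once.
Trained networks look in the newest picture that a camera, given by its name, has taken for a name from the list of things; names that differ only in an ending like _2 or _b are one class to them, and where a whole thing is asked for, a point or a joint stands for the part that bears it (a point fixed in the world has none). Each returns a list of dicts, best first, with "conf" (0 to 1); they miss things now and then, are a little off and sometimes report something else, mostly with a low value. They report only what shows in the picture. A call takes as long as a camera call. They do not tell look-alikes from the thing itself.
- cut_out(camera, label): "region" (384x512 bool, what is visible of it) and "extent" ([left, top, right, bottom] in pixels, round what is visible of it).
The state is a dict: "time_s": time; "joints": joint angles; "qvel": joint speeds; "effort": joint torques, N m; "ee_pos": TCP position; "ee_rot": TCP orientation; "force": force on the tool from outside, world axes, zero at the start; "torque": the same for the moment, N m; "opening": opening from 0.0 (shut) to 1.0 (fully open); "finger_force": force on a finger pad.
Only numpy, scipy, OpenCV 4.12 (cv2) and the standard library are available. Lean on these libraries where they do the work, as an engineer would, in place of code of your own. Each camera call takes 0.05 s, during which the arm holds its last target. There are 200 camera calls.

## Working session

There is one attempt and no reset: what is moved stays moved. The work goes in short steps, Python scripts to look and compute and a tool call to move; the robot and the scene stay as the last step left them, time stands still between calls to the robot, and variables do not carry over. Pictures are saved under pics/ and viewed, at most 10 in all, crops included, and the job is handed in when it is done.

Besides the shell and the picture viewer there is one more tool, called after "Call:" by a JSON object that holds its "op" and its "data". play_rows: Moves the arm, as the interface text tells. Scaled input: -1 to 1 covers 40 cm each way for a shift and 360 degrees each way for a turn. Its arguments: {"type":"object","properties":{"moves":{"type":"array","items":{"type":"array","items":{"type":"array","items":{"type":"number"}}}},"grip_force":{"type":"number"}},"required":["moves"]}

```bash
mkdir -p pics; ls
python3 - <<'E'
from plant import env,camera,cut_out
import cv2,numpy as np
s=env.state();print(s)
for n in("scene","top"):
    c=camera(n);cv2.imwrite(f"pics/{n}0.png",c["pixels"][:,:,::-1]);print(n,{k:np.round(c[k],4).tolist() for k in c if k!="pixels"})
    for l in("bin_top","bin_next","spare_top","tray"):
        for d in cut_out(n,l):print(l,round(d["conf"],2),d["extent"],int(d["region"].sum()))
E
```

```text
pics
{'time_s': 0.0, 'joints': array([ 1.13947747,  0.41798985, -0.0103392 ,  1.61417463,  0.00470968,
        1.11068517, -0.05301292]), 'qvel': array([ 3.34442131e-04,  9.98676639e-05,  4.39406454e-04,  7.69123181e-04,
        1.44801196e-03, -4.98030415e-04,  4.58048636e-04]), 'effort': array([ 1.87695565e-03, -8.64444280e+01,  6.79835044e-01, -4.34890258e+01,
        1.91574177e-02,  7.52611784e-03,  1.74318716e-04]), 'ee_pos': array([ 0.23738933, -0.57778831,  0.23065   ]), 'ee_rot': array([ 9.81061860e-01,  1.93693695e-01, -1.61173826e-04, -5.95037349e-04]), 'force': array([-0.25707798,  0.00416143,  1.00526083]), 'torque': array([ 0.04062319,  0.04502498, -0.05689767]), 'finger_force': 0.0, 'opening': 1.0001563695194888}
scene {'fx': 449.9416, 'fy': 449.9416, 'cx': 248.8301, 'cy': 184.9001, 'R': [[0.8624, 0.5062, 0.0031], [0.2679, -0.451, -0.8514], [-0.4296, 0.735, -0.5246]], 't': [-0.3658, -0.0355, 1.5032]}
bin_top 0.74 [361.7, 167.8, 371.2, 193.9] 243
bin_top 0.62 [321.2, 155.6, 363.5, 178.8] 802
bin_top 0.55 [319.6, 140.6, 347.4, 171.7] 342
bin_next 0.72 [320.2, 175.8, 362.2, 190.3] 417
spare_top 0.59 [272.9, 136.4, 304.3, 156.2] 582
tray 0.9 [46.1, 241.6, 134.4, 290.8] 2773
tray 0.61 [145.7, 244.5, 226.6, 306.7] 2940
top {'fx': 363.1405, 'fy': 363.1405, 'cx': 260.0262, 'cy': 187.7775, 'R': [[-0.0059, -0.9996, -0.0277], [-0.9952, 0.0086, -0.0979], [0.0981, 0.027, -0.9948]], 't': [0.0208, 0.4565, 1.3083]}
bin_top 0.88 [210.4, 112.8, 235.4, 145.8] 618
bin_top 0.73 [172.4, 120.1, 205.0, 147.8] 535
bin_top 0.73 [140.5, 158.7, 171.1, 174.8] 537
spare_top 0.73 [173.0, 186.7, 197.9, 216.9] 553
spare_top 0.58 [210.6, 111.6, 236.3, 146.0] 662
tray 0.85 [354.8, 227.7, 400.2, 281.9] 1686
tray 0.39 [222.9, 144.3, 232.7, 145.9] 16
```

Run:
```python
import cv2
cv2.imwrite("pics/scene0b.png",cv2.resize(cv2.imread("pics/scene0.png"),(800,600),interpolation=cv2.INTER_CUBIC))
cv2.imwrite("pics/top0b.png",cv2.resize(cv2.imread("pics/top0.png"),(800,600),interpolation=cv2.INTER_CUBIC))
```

```text
(no output)
```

View pics/scene0b.png

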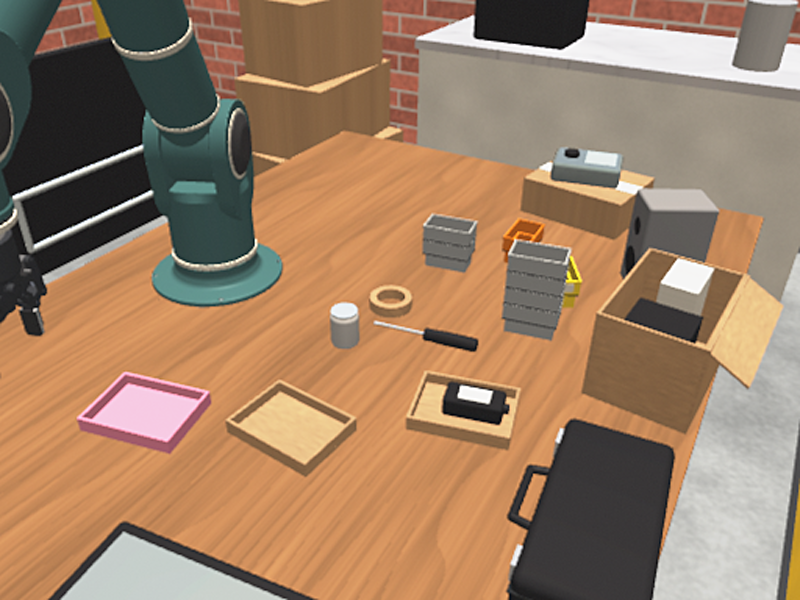

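View pics/top0b.png

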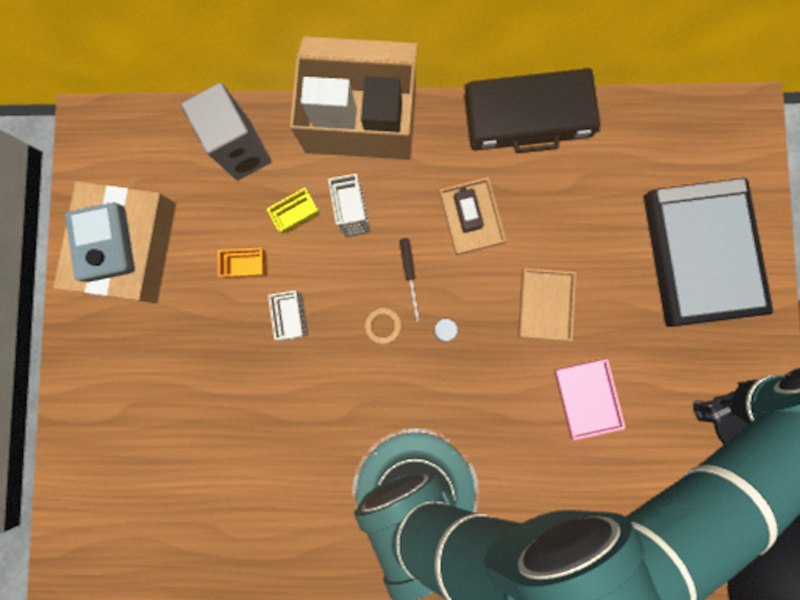

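The top view shows the four-bin stack at about (223,130) in original pixels, the short stack at (184,202) and the empty tray at (350,195). The top network's 'tray' hit was the pink one. I'll fit the poses to silhouettes in both cameras.

```bash
cat > fit.py <<'E'
import cv2,numpy as np
from scipy.optimize import minimize
S=4
def box(lx,ly,z0,z1):return np.array([[a*lx/2,b*ly/2,z] for a in(-1,1) for b in(-1,1) for z in(z0,z1)])
def binparts(z):return [box(.09,.05,z,z+.03),box(.1,.06,z+.03,z+.064)]
STACK=sum([binparts(.034*i) for i in range(4)],[]);SHORT=sum([binparts(.034*i) for i in range(2)],[])
TRAY=[box(.16,.12,0,.025)]
def proj(c,X):
    p=X@np.array(c["R"]).T+c["t"];return np.c_[c["fx"]*p[:,0]/p[:,2]+c["cx"],c["fy"]*p[:,1]/p[:,2]+c["cy"]]
def place(P,q):
    k,s=np.cos(q[2]),np.sin(q[2]);return np.c_[P[:,0]*k-P[:,1]*s+q[0],P[:,0]*s+P[:,1]*k+q[1],P[:,2]]
def sil(c,parts,q,roi):
    x0,y0,x1,y1=roi;m=np.zeros(((y1-y0)*S,(x1-x0)*S),np.uint8)
    for P in parts:
        h=cv2.convexHull(((proj(c,place(P,q))+.5-[x0,y0])*S*16).astype(np.float32)).astype(np.int32)
        cv2.fillConvexPoly(m,h,255,shift=4)
    return cv2.resize(m,(x1-x0,y1-y0),interpolation=cv2.INTER_AREA)/255.
def fit(obs,parts,q0):  # obs: list of (cam,mask,roi)
    def f(q):
        e=0
        for c,m,(x0,y0,x1,y1) in obs:
            a=sil(c,parts,q,(x0,y0,x1,y1));b=m[y0:y1,x0:x1];e+=np.abs(a-b).sum()/b.sum()
        return e
    best=None
    for yaw in np.arange(0,np.pi,np.pi/8):
        r=minimize(f,[*q0,yaw],method="Nelder-Mead",options=dict(initial_simplex=[[*q0,yaw],[q0[0]+.03,q0[1],yaw],[q0[0],q0[1]+.03,yaw],[*q0,yaw+.3]],xatol=1e-4,fatol=1e-4))
        if best is None or r.fun<best.fun:best=r
    return best
def ray(c,u,v,z):
    R=np.array(c["R"]);o=-R.T@c["t"];d=R.T@[(u-c["cx"])/c["fx"],(v-c["cy"])/c["fy"],1];return (o+d*(z-o[2])/d[2])[:2]
E
cat > m.py <<'E'
from plant import env,camera,cut_out
from fit import *
C={n:camera(n) for n in("scene","top")}
def gc(c,r,it=6):
    x0,y0,x1,y1=r;m=np.zeros((384,512),np.uint8)
    cv2.grabCut(c["pixels"][:,:,::-1].copy(),m,(x0,y0,x1-x0,y1-y0),np.zeros((1,65)),np.zeros((1,65)),it,cv2.GC_INIT_WITH_RECT)
    return ((m==1)|(m==3)).astype(float)
def grey(c,r):
    hsv=cv2.cvtColor(c["pixels"],cv2.COLOR_RGB2HSV);m=np.zeros((384,512));x0,y0,x1,y1=r
    k=((hsv[...,1]<75)).astype(np.uint8);m[y0:y1,x0:x1]=k[y0:y1,x0:x1]
    n,l,st,_=cv2.connectedComponentsWithStats(m.astype(np.uint8));return (l==1+np.argmax(st[1:,4])).astype(float)
vis=[]
for name,parts,rois,z in(("stack",STACK,((313,148,368,222),(203,103,243,158)),.166),("short",SHORT,((264,130,310,178),(166,180,202,224)),.098),("tray",TRAY,((138,236,234,308),(325,165,375,225)),.02)):
    obs=[]
    for n,r in zip(C,rois):
        m=gc(C[n],r) if name=="tray" else grey(C[n],r)
        obs.append((C[n],m,r))
    if name=="tray":
        for d in cut_out("scene","tray"):
            if abs(d["extent"][0]-146)<6: obs[0]=(C["scene"],d["region"].astype(float),rois[0])
    a=np.argwhere(obs[1][1])[:,::-1].mean(0);q0=ray(C["top"],*a,z)
    for o in([obs[0]],[obs[1]],obs):
        r=fit(o,parts,q0);print(name,np.round(r.x,4),round(np.degrees(r.x[2]),1),round(r.fun,3))
    for c,m,(x0,y0,x1,y1) in obs:
        im=c["pixels"][:,:,::-1][y0:y1,x0:x1];K=5;im=cv2.resize(im,None,fx=K,fy=K)
        for P in parts:
            h=cv2.convexHull(((proj(c,place(P,r.x))+.5-[x0,y0])*K).astype(np.float32)).astype(np.int32);cv2.polylines(im,[h],True,(0,0,255),1)
        mm=cv2.resize(m[y0:y1,x0:x1].astype(np.uint8),None,fx=K,fy=K,interpolation=0)
        cv2.drawContours(im,cv2.findContours(mm,0,2)[0],-1,(0,255,0),1);vis.append(im)
H=400
row=lambda v:np.hstack([np.pad(i,((0,max(0,H-i.shape[0])),(0,0),(0,0)))[:H] for i in v])
a,b=row([vis[0],vis[1],vis[3]]),row([vis[4],vis[5]]);w=max(a.shape[1],b.shape[1])
o=np.vstack([np.pad(i,((0,0),(0,w-i.shape[1]),(0,0))) for i in(a,b)]);f=min(800/o.shape[1],600/o.shape[0]);cv2.imwrite("pics/fit1.png",cv2.resize(o,None,fx=f,fy=f))
E
python3 m.py
```

```text
stack [0.6471 0.1455 0.2015] 11.5 0.038
stack [0.6494 0.1435 0.1881] 10.8 0.049
stack [0.6485 0.1434 0.188 ] 10.8 0.099
short [0.4029 0.2905 0.1915] 11.0 0.032
short [0.4053 0.2887 3.3067] 189.5 0.05
short [0.4044 0.2887 0.1709] 9.8 0.097
tray [ 0.4284 -0.3078 -0.0889] -5.1 0.031
tray [ 0.4316 -0.3064  3.0647] 175.6 0.106
tray [ 0.4296 -0.3082 -0.0875] -5.0 0.152
```

View pics/fit1.png

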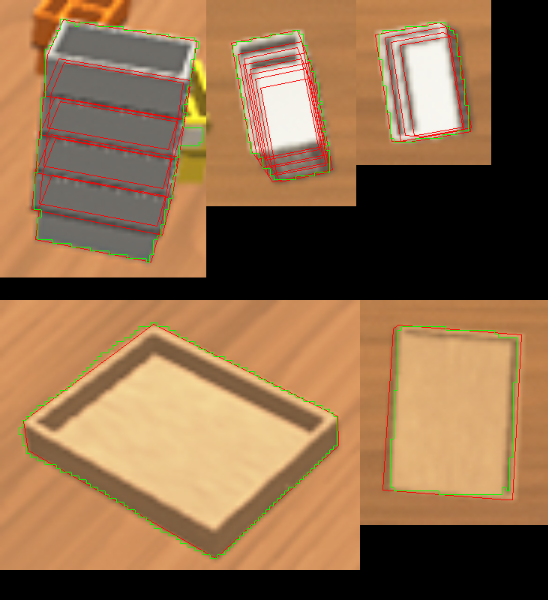

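The fit is good. The stack is at (0.6485, 0.144) with yaw 10.8°, and the tray is at (0.429, -0.308) with yaw -5°. Next: raise the tool, turn it by +11.4° about its z, and travel.

Call:
{"op": "play_rows", "data": {"moves": [[[0,0,-0.06,0,0,0.016,85],[0,0,-0.06,0,0,0.016,85],[0,0,-0.06,0,0,0,85],[0,0,-0.06,0,0,0,85],[0.056,-0.066,0,0,0,0,85],[0.056,-0.066,0,0,0,0,85],[0.056,-0.066,0,0,0,0,85],[0.056,-0.066,0,0,0,0,85],[0.056,-0.066,0,0,0,0,85],[0.056,-0.066,0,0,0,0,85],[0.056,-0.066,0,0,0,0,85],[0.056,-0.066,0,0,0,0,85],[0.056,-0.066,0,0,0,0,85],[0.056,-0.066,0,0,0,0,85],[0.056,-0.066,0,0,0,0,85],[0.056,-0.066,0,0,0,0,85],[0.056,-0.066,0,0,0,0,85],[0.056,-0.066,0,0,0,0,85],[0.056,-0.066,0,0,0,0,85],[0.056,-0.066,0,0,0,0,85]]]}}

```text
time_s: 2.32
ee_pos: [0.5108, -0.0944, 0.3276]
ee_rot: [0.996, 0.094, 0.0, 0.0]
force: [0.3, -1.1, 0.2]
opening: 0.997
finger_force: 0.0
```

```bash
cat > go.py <<'E'
import sys,numpy as np
from plant import env
from scipy.spatial.transform import Rotation as Ro
def go(p,yaw):
    s=env.state();R=Ro.from_quat(s["ee_rot"]);T=Ro.from_euler("z",yaw,degrees=True)*Ro.from_quat([1,0,0,0])
    print("pos",np.round(s["ee_pos"],4),"t",round(s["time_s"],2),"F",np.round(s["force"],1),"open",round(s["opening"],3),"ff",round(s["finger_force"],1))
    print("shift now-frame /.4",np.round(R.inv().apply(np.array(p)-s["ee_pos"])/.4,4),"target-frame",np.round(T.inv().apply(np.array(p)-s["ee_pos"])/.4,4),"turn/360",np.round((R.inv()*T).as_rotvec()/(2*np.pi),4))
go([float(a) for a in sys.argv[1:4]],float(sys.argv[4]))
E
python3 go.py .6485 .144 .25 10.9
```

```text
pos [ 0.5108 -0.0944  0.3276] t 2.32 F [ 0.3 -1.1  0.2] open 0.997 ff 0.0
shift now-frame /.4 [ 0.4497 -0.5209  0.194 ] target-frame [ 0.4507 -0.5201  0.1939] turn/360 [ 0.     -0.0001 -0.0003]
```

Call:
{"op": "play_rows", "data": {"moves": [[[0.056,-0.065,0.02,0,0,0,85],[0.056,-0.065,0.02,0,0,0,85],[0.056,-0.065,0.02,0,0,0,85],[0.056,-0.065,0.02,0,0,0,85],[0.056,-0.065,0.02,0,0,0,85],[0.056,-0.065,0.02,0,0,0,85],[0.05,-0.06,0.02,0,0,0,85],[0,0,0,0,0,0,85],[0,0,0,0,0,0,85],[0,0,0,0,0,0,85],[0,0,0,0,0,0,85]]]}}

```text
time_s: 3.23
ee_pos: [0.6282, 0.1086, 0.2717]
ee_rot: [0.996, 0.094, 0.0, 0.0]
force: [0.4, -0.4, 0.1]
opening: 1.0
finger_force: 0.0
```

```bash
python3 go.py .6485 .144 .14 10.9
```

```text
pos [0.6282 0.1086 0.2717] t 3.23 F [ 0.4 -0.4  0.1] open 1.0 ff 0.0
shift now-frame /.4 [ 0.0663 -0.0776  0.3291] target-frame [ 0.0666 -0.0772  0.3292] turn/360 [ 0.0001 -0.0001 -0.0005]
```

Call:
{"op": "play_rows", "data": {"moves": [[[0.034,-0.039,0,0,0,0,85],[0.033,-0.038,0,0,0,0,85],[0,0,0.08,0,0,0,85],[0,0,0.08,0,0,0,85],[0,0,0.08,0,0,0,85],[0,0,0,0,0,0,85],[0,0,0,0,0,0,85],[0,0,0,0,0,0,85]]]}}

```text
time_s: 3.9
ee_pos: [0.6496, 0.1448, 0.1777]
ee_rot: [0.996, 0.094, 0.001, -0.0]
force: [0.3, -0.0, 0.8]
opening: 0.991
finger_force: 0.0
```

```bash
python3 go.py .6485 .144 .134 10.9
python3 - <<'E'
from plant import camera
import cv2,numpy as np
a=camera("scene")["pixels"][100:240,290:400,::-1];b=camera("top")["pixels"][70:210,160:290,::-1]
o=np.hstack([a,b]);cv2.imwrite("pics/pre.png",cv2.resize(o,None,fx=3.3,fy=3.3,interpolation=cv2.INTER_CUBIC))
E
```

```text
pos [0.6496 0.1448 0.1777] t 3.9 F [ 0.3 -0.   0.8] open 0.991 ff 0.0
shift now-frame /.4 [-0.0034  0.0014  0.1093] target-frame [-0.0031  0.0014  0.1093] turn/360 [-0.     -0.0004 -0.0004]
```

View pics/pre.png

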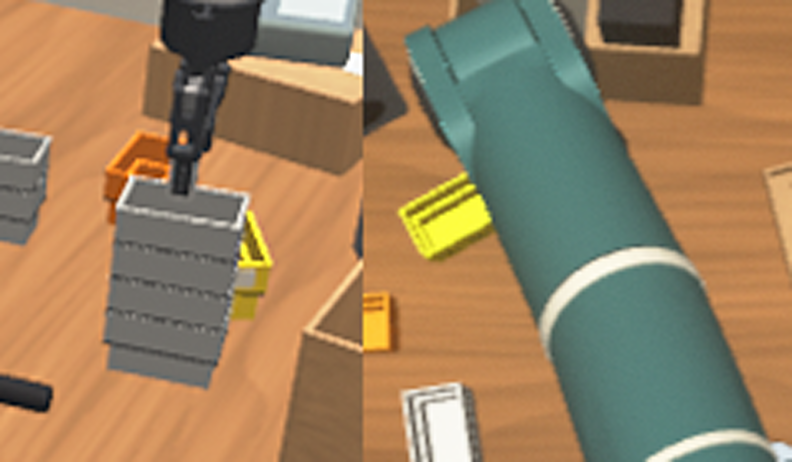

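Run:
```python
from plant import camera,env
from fit import *
c=camera("scene");s=env.state()
for z in(.1777,.19):
  P=place(np.array([[0,.0495,z],[0,-.0495,z],[0,0,z]]),[*s["ee_pos"][:2],np.radians(10.9)])
  print(z,((proj(c,P)-[290,100])*3.3).round())
P=place(np.array([[.05,.03,.166],[-.05,.03,.166],[-.05,-.03,.166],[.05,-.03,.166]]),[.6485,.144,.189]);print(((proj(c,P)-[290,100])*3.3).round())
```

```text
0.1777 [[195. 161.]
 [176. 213.]
 [186. 186.]]
0.19 [[197. 148.]
 [178. 200.]
 [188. 173.]]
[[248. 193.]
 [130. 174.]
 [117. 205.]
 [239. 225.]]
```

The crop shows the front fingertip at (183,192), close to the predicted (178,200). The bin rim is also where predicted, so the gripper is aligned. Next I descend and close gently.

Call:
{"op": "play_rows", "data": {"moves": [[[-0.003,0.0014,0.03,0,0,0,85],[0,0,0.03,0,0,0,85],[0,0,0.03,0,0,0,85],[0,0,0.018,0,0,0,85],[0,0,0,0,0,0,85],[0,0,0,0,0,0,85],[0,0,0,0,0,0,85]]], "grip_force": 30}}

```text
time_s: 4.63
ee_pos: [0.6478, 0.1445, 0.1323]
ee_rot: [0.996, 0.094, 0.0, -0.0]
force: [-0.1, -0.0, 0.5]
opening: 0.995
finger_force: 0.0
```

Call:
{"op": "play_rows", "data": {"moves": [[[0,0,-0.004,0,0,0,70],[0,0,0,0,0,0,66],[0,0,0,0,0,0,63],[0,0,0,0,0,0,61],[0,0,0,0,0,0,59],[0,0,0,0,0,0,57],[0,0,0,0,0,0,55],[0,0,0,0,0,0,52],[0,0,0,0,0,0,50],[0,0,0,0,0,0,50],[0,0,0,0,0,0,50],[0,0,0,0,0,0,50]]], "grip_force": 30}}

```text
time_s: 5.63
ee_pos: [0.648, 0.144, 0.1342]
ee_rot: [0.996, 0.094, 0.0, 0.0]
force: [-0.3, -2.6, 5.6]
opening: 0.695
finger_force: 32.3
```

```bash
python3 go.py .6485 .144 .234 10.9
python3 - <<'E'
from plant import camera
import cv2
cv2.imwrite("pics/grip.png",cv2.resize(camera("scene")["pixels"][110:240,290:400,::-1],None,fx=4.5,fy=4.5,interpolation=cv2.INTER_CUBIC))
E
```

```text
pos [0.648  0.144  0.1342] t 5.63 F [-0.3 -2.6  5.6] open 0.695 ff 32.3
shift now-frame /.4 [ 0.0014  0.0004 -0.2495] target-frame [ 0.0013  0.0003 -0.2495] turn/360 [ 0.0001 -0.0001 -0.0003]
```

View pics/grip.png

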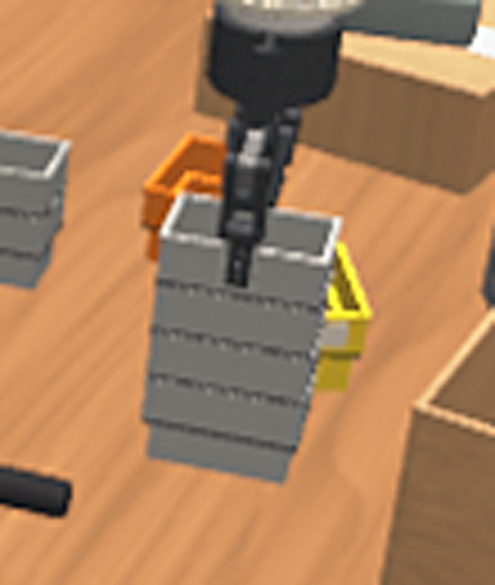

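The front finger is on the top bin's collar with its tip just at the seam (237,285), and the opening is 59 mm, so it has hold of the top bin only. Now a slow, straight lift.

Call:
{"op": "play_rows", "data": {"moves": [[[0,0,-0.005,0,0,0,50],[0,0,-0.01,0,0,0,50],[0,0,-0.01,0,0,0,50],[0,0,-0.01,0,0,0,50],[0,0,-0.01,0,0,0,50],[0,0,-0.01,0,0,0,50],[0,0,-0.01,0,0,0,50],[0,0,-0.01,0,0,0,50],[0,0,-0.01,0,0,0,50],[0,0,-0.015,0,0,0,50],[0,0,-0.03,0,0,0,50],[0,0,-0.04,0,0,0,50],[0,0,-0.04,0,0,0,50],[0,0,-0.03,0,0,0,50],[0,0,0,0,0,0,50],[0,0,0,0,0,0,50]]]}}

```text
time_s: 7.02
ee_pos: [0.6478, 0.1443, 0.2303]
ee_rot: [0.996, 0.094, 0.001, -0.0]
force: [0.1, -0.9, -1.4]
opening: 0.695
finger_force: 33.5
```

```bash
python3 go.py .429 -.308 .23 -5
python3 - <<'E'
from plant import camera
import cv2
cv2.imwrite("pics/lift.png",cv2.resize(camera("scene")["pixels"][90:230,280:400,::-1],None,fx=4.2,fy=4.2,interpolation=cv2.INTER_CUBIC))
E
```

```text
pos [0.6478 0.1443 0.2303] t 7.02 F [ 0.1 -0.9 -1.4] open 0.695 ff 33.5
shift now-frame /.4 [-0.7495  1.0082  0.    ] target-frame [-4.4640e-01  1.1742e+00  8.0000e-04] turn/360 [-0.     -0.0002  0.0439]
```

View pics/lift.png

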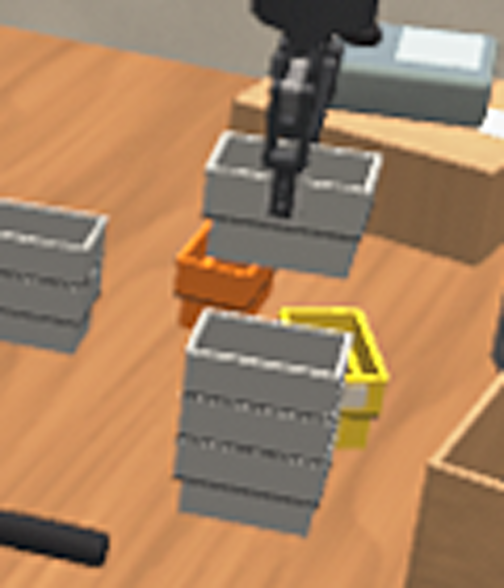

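The lift was clean: the top bin is held upright and the other three bins haven't moved. Turning to the tray's yaw and travelling.

Call:
{"op": "play_rows", "data": {"moves": [[[0,0,0,0,0,0.008,50],[0,0,0,0,0,0.012,50],[0,0,0,0,0,0.012,50],[0,0,0,0,0,0.012,50],[-0.015,0.038,0,0,0,0,50],[-0.027,0.07,0,0,0,0,50],[-0.027,0.07,0,0,0,0,50],[-0.027,0.07,0,0,0,0,50],[-0.027,0.07,0,0,0,0,50],[-0.027,0.07,0,0,0,0,50],[-0.027,0.07,0,0,0,0,50],[-0.027,0.07,0,0,0,0,50],[-0.027,0.07,0,0,0,0,50],[-0.027,0.07,0,0,0,0,50],[-0.027,0.07,0,0,0,0,50],[-0.027,0.07,0,0,0,0,50],[-0.027,0.07,0,0,0,0,50],[-0.027,0.07,0,0,0,0,50],[-0.027,0.07,0,0,0,0,50],[-0.027,0.07,0,0,0,0,50]]]}}

```text
time_s: 8.73
ee_pos: [0.4408, -0.2755, 0.2289]
ee_rot: [0.999, -0.044, -0.001, -0.0]
force: [0.2, -0.6, -1.3]
opening: 0.698
finger_force: 33.5
```

Call:
{"op": "play_rows", "data": {"moves": [[[-0.015,0.05,0,0,0,0,50],[0,0,0,0,0,0,50],[0,0,0,0,0,0,50],[0,0,0,0,0,0,50]]]}}

```text
time_s: 9.07
ee_pos: [0.4345, -0.2931, 0.2291]
ee_rot: [0.999, -0.044, -0.0, -0.0]
force: [0.1, 0.8, -1.1]
opening: 0.696
finger_force: 33.4
```

```bash
python3 go.py .429 -.308 .07 -5
```

```text
pos [ 0.4345 -0.2931  0.2291] t 9.07 F [ 0.1  0.8 -1.1] open 0.696 ff 33.4
shift now-frame /.4 [-0.0102  0.0386  0.3977] target-frame [-0.0105  0.0383  0.3977] turn/360 [-0.0001  0.0001  0.    ]
```

Call:
{"op": "play_rows", "data": {"moves": [[[-0.01,0.038,0.02,0,0,0,50],[0,0,0.06,0,0,0,50],[0,0,0.06,0,0,0,50],[0,0,0.06,0,0,0,50],[0,0,0.06,0,0,0,50],[0,0,0.06,0,0,0,50],[0,0,0.05,0,0,0,50],[0,0,0.03,0,0,0,50],[0,0,0,0,0,0,50],[0,0,0,0,0,0,50],[0,0,0,0,0,0,50]]]}}

```text
time_s: 9.98
ee_pos: [0.4299, -0.3087, 0.0708]
ee_rot: [0.999, -0.044, 0.001, 0.0]
force: [1.0, 0.6, 0.1]
opening: 0.692
finger_force: 33.4
```

```bash
python3 go.py .429 -.308 .038 -5
python3 - <<'E'
from plant import camera
import cv2
cv2.imwrite("pics/above.png",cv2.resize(camera("scene")["pixels"][190:320,120:250,::-1],None,fx=4.5,fy=4.5,interpolation=cv2.INTER_CUBIC))
E
```

```text
pos [ 0.4299 -0.3087  0.0708] t 9.98 F [1.  0.6 0.1] open 0.692 ff 33.4
shift now-frame /.4 [-0.0024 -0.0017  0.0819] target-frame [-0.0023 -0.0016  0.0819] turn/360 [ 0.0001 -0.0002  0.    ]
```

View pics/above.png

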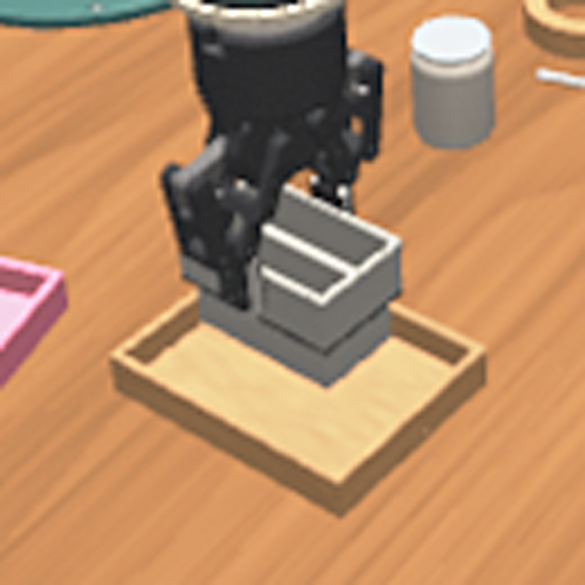

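The bin hangs level over the tray, centred and with its long side along the tray's. Lowering gently.

Call:
{"op": "play_rows", "data": {"moves": [[[-0.002,-0.0015,0.02,0,0,0,50],[0,0,0.02,0,0,0,50],[0,0,0.015,0,0,0,50],[0,0,0.008,0,0,0,50],[0,0,0.005,0,0,0,50],[0,0,0.003,0,0,0,50],[0,0,0,0,0,0,50],[0,0,0,0,0,0,50]]]}}

```text
time_s: 10.7
ee_pos: [0.4284, -0.3081, 0.0413]
ee_rot: [0.999, -0.044, 0.0, 0.0]
force: [0.6, 0.3, -1.5]
opening: 0.698
finger_force: 33.5
```

Call:
{"op": "play_rows", "data": {"moves": [[[0,0,0.005,0,0,0,50],[0,0,0.003,0,0,0,50],[0,0,0,0,0,0,50],[0,0,0,0,0,0,50]]]}}

```text
time_s: 11.03
ee_pos: [0.4283, -0.308, 0.038]
ee_rot: [0.999, -0.044, -0.0, -0.0]
force: [-0.6, -0.1, -0.3]
opening: 0.698
finger_force: 33.5
```

Call:
{"op": "play_rows", "data": {"moves": [[[0,0,0.0025,0,0,0,50],[0,0,0,0,0,0,50],[0,0,0,0,0,0,50]]]}}

```text
time_s: 11.28
ee_pos: [0.4285, -0.3081, 0.0372]
ee_rot: [0.999, -0.044, 0.0, 0.0]
force: [-0.3, -0.1, 2.7]
opening: 0.7
finger_force: 33.6
```

Contact registers at +2.7 N, at the expected height. Releasing slowly, then rising.

Call:
{"op": "play_rows", "data": {"moves": [[[0,0,0,0,0,0,58],[0,0,0,0,0,0,60],[0,0,0,0,0,0,62],[0,0,0,0,0,0,66],[0,0,0,0,0,0,72],[0,0,0,0,0,0,80],[0,0,0,0,0,0,85],[0,0,0,0,0,0,85],[0,0,-0.02,0,0,0,85],[0,0,-0.04,0,0,0,85],[0,0,-0.06,0,0,0,85],[0,0,-0.08,0,0,0,85],[0,0,-0.08,0,0,0,85],[0,0,-0.08,0,0,0,85],[0,0,-0.08,0,0,0,85],[0,0,0,0,0,0,85],[0,0,0,0,0,0,85]]]}}

```text
time_s: 12.7
ee_pos: [0.4289, -0.3084, 0.2154]
ee_rot: [0.999, -0.044, 0.001, 0.001]
force: [0.0, 0.4, -1.3]
opening: 0.995
finger_force: 0.0
```

```bash
python3 go.py .429 -.308 .2 -5
python3 - <<'E'
from plant import camera
import cv2
cv2.imwrite("pics/done.png",cv2.resize(camera("scene")["pixels"][80:330,110:400,::-1],None,fx=2.4,fy=2.4,interpolation=cv2.INTER_CUBIC))
E
```

```text
pos [ 0.4289 -0.3084  0.2154] t 12.7 F [ 0.   0.4 -1.3] open 0.995 ff 0.0
shift now-frame /.4 [-0.0001 -0.0012  0.0384] target-frame [ 0.     -0.0011  0.0384] turn/360 [ 0.0003 -0.0005 -0.0001]
```

View pics/done.png

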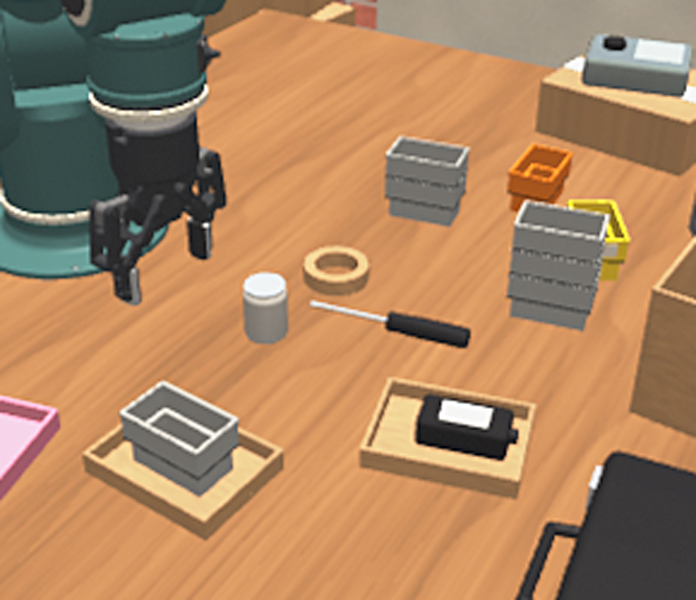

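The bin is upright and flat in the empty tray at about (180,435), lined up with it. The gripper is clear, the three remaining bins are still standing, and the short stack is untouched.

```bash
python3 -c "
from plant import env
print(env.close_job())"
```

```text
the job is handed in; nothing more can be done
None
```

The top bin of the four-bin stack is upright and flat in the empty tray, long sides aligned and released, with the other bins apparently undisturbed; I handed the job in at about 12.7 s, and no verdict was shown.

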